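# Take the nail-brush caddy off its T-track and stand it on the bamboo rack to drain

### The arm

A 6-joint arm with a two-finger parallel gripper is mounted at the origin on the work surface. World frame = base frame: x ahead of the robot, y to its left, z up, the work surface at z = 0. Lengths are in m, angles in rad, forces in N, time in s.
With the tool pointing down it reaches from about 0.25 to 0.775 m from the base axis. Payload 4 kg.
Tool frame: the origin (TCP) lies on the centre line of the jaws, within the pads' length; the fingertips stand 25 mm ahead of it and the grasp point (between the pads) lies 6 mm ahead of it; z points along the fingers, y is the line along which they close (so a half turn about z gives the same grasp; the last joint's range is limited). The gripper opens to 85 mm and grips with 20 to 120 N. Pads are 22 mm wide; open, the fingers measure 114 mm over their backs; the gripper's body (76 mm by 85 mm) begins 54 mm behind the grasp point. The pads swing forward as they close: fully open they stand 13 mm farther back than shut.
Start: joints at [1.151, 0.087, 1.371, -0, 1.684, -0.103], TCP at [0.171, 0.523, 0.256] pointing down, gripper open.
Joint ranges: [-3.1, 3.1], [-0.76, 2.03], [0.27, 2.55], [-1.08, 4.22], [0.17, 2.65], [-2.57, 2.57]. Speed limits (rad/s): [2.79, 2.79, 3.14, 3.14, 3.14, 3.14].

### API

Orientations are given as a unit quaternion [w, x, y, z].
In Python, from cell import sensors, capture, hand_in gives the robot as it stands. The module is installed in compiled form; this text tells all that it offers.
- The arm moves only by the tool apply_moves, never from a script. Its arguments are lists of equal length, an entry for each row: "dp": the shift along the tool's x, y, z in cm, a list of three; "yaw": the turn about the tool's z in units of 5 degrees (1.0 is 5 degrees). In form: {"dp": [[dx, dy, dz], ...], "yaw": [yaw, ...]}. A call has 1 to 12 rows; each row shifts and turns the commanded pose from where the row before left it, along the tool's axes as they then stand; what a row does not reach is not made up. A row lasts 1/8 s, in which the tool goes at most 62.5 mm and 10.7 degrees, less where a joint would pass 70% of its speed; a pose out of reach is approached as far as the arm can. A call with a gripper value outside its range is refused whole. "gripper" is the opening, from 0 (shut) to 1 (fully open), set as the call begins (left out, the last holds). The fingers move at their own pace and stop on an object; "grip_force" is the grip in N (left out, the last holds). Time passes only in rows, so rows that do not move let the fingers close. It gives the time, the measured TCP pose, the force, the opening and the grip force at its end, in the units of the state.
- sensors.get_state(): the state, without advancing time (a new reading comes with each control period).
- capture(name): name is "side" or "top"; returns a dict with "frame" (420x560x3 uint8, blue, green, red), "z_map" (420x560 float32, m along the optical axis (not along the pixel's ray), 0 where there is no reading), "K" (3x3 intrinsics, pixels), "world_from_camera" (4x4, takes a point from camera to world coordinates). Camera axes: x right, y down, z forward; pixel columns grow to the right and rows downward; lengths in m; the calibration is good to about 2 mm. A picture is of the moment at which its call begins.
- hand_in(): hands the job in; it is judged then, once.
The state is a dict: "time": time; "joints": joint angles; "dq": joint speeds; "joint_torque": joint torques, N m; "tcp_pos": TCP position; "eef_rot": TCP orientation; "force": force on the tool from outside, world axes, zero at the start; "moment": the same for the moment, N m; "gripper_width": opening from 0.0 (shut) to 1.0 (fully open); "grip_force": force on a finger pad.
Only numpy, scipy, OpenCV 4.12 (cv2) and the standard library are available. Lean on these libraries where they do the work, as an engineer would, in place of code of your own. Each camera call takes 0.05 s, during which the arm holds its last target. There are 200 camera calls.

### The job

The nail brush is wet: push its white caddy along the aluminium track with a light touch, not gripping it while it is still under the track's lips, until it is right out in the open end where the lips stop. Then lift it straight off by its handle with the brush still in it, and set it down gently (no dropping), upright, in the middle of the clear half of the slotted bamboo rack. Leave the tin, the jar and the inhaler where they are.

Things in the scene. Friction and masses are not known exactly. Their poses are not given: they have to be found in the camera images.
- track: Aluminium T-track fixed on the walnut drawer top, 390 mm long (its x), 70 wide (y), 22 high (z). Origin: centre of its underside. The T-slot runs along x: floor 6 mm above the drawer top, channel 48 mm wide, two lips over it (undersides 15.5 mm, tops 22 mm high, 26 mm slot between them) from x = -187 to +67 mm. Grey end caps, 22 mm high, stop the caddy's foot at x = -187 and +187 mm.
- track_open_end (a point): Point on the track's middle line at lip-top height, 137 mm along its +x; axes as the track. The open end is the track's last 120 mm before the cap at +x (dark floor strip): no lips, so a part lifts straight up. The caddy's centre is at this point when its foot touches the cap; its foot is clear of the lips from 20 mm short of it.
- caddy_foot (a point): Centre of the underside of the white caddy's foot. x: along the caddy and the track, towards the open end; z up. Foot 100 x 44 mm, 7 mm thick, on the channel floor, slides freely (2 mm play each side). Neck 22 mm wide, then a basket 124 (x) x 70 mm (y): deck 18 to 23 mm, walls 4 mm thick, up to 46 mm above this point. Caddy about 0.3 kg; off the track it stands on its foot.
- caddy_push (a point): Middle of the basket's flat end wall on the side away from the open end, 62 mm from the caddy's centre towards caddy -x and 32 mm above the foot's underside: the place to push. In the track this wall (70 mm wide) spans 24 to 52 mm above the drawer top, just above the lips. Axes as caddy_foot.
- caddy_handle (a point): Centre of the caddy's bail handle: a bamboo-coloured bar 12 mm thick (caddy x), 14 mm high, 70 mm long (caddy y), crosswise over the middle of the basket, on two side posts 60 mm apart inside. It lies 91 mm above the foot's underside (bar top 98 mm). Axes as caddy_foot. It is gripped from above, fingers closing along caddy x.
- brush_center (a point): Centre (half-way up) of the green nail brush, 95 x 42 x 28 mm, white bristles down, lying loose in the caddy's basket along its length, under the handle. Its top is 51 mm above the underside of the caddy's foot.
- rack: Slotted bamboo rack fixed on the drawer top, 320 mm long (its x), 170 mm wide (y), slat tops 24 mm high. Origin: centre of its underside. A batten, 14 mm wide and 12 mm above the slats, crosses it at x = 0. The tin and the jar stand on the half at +x; the half at -x, nearer the robot, is clear.
- rack_clear (a point): The middle of the rack's clear half, on the slat tops, 83 mm from the rack's middle towards its -x. Axes as the rack.
- tin: Round silver aluminium tin, 70 mm across, 45 mm high, standing on the stocked half of the rack, 42 mm to one side of its middle line (it may swap sides with the jar). Origin: centre of its underside.
- jar: Frosted glass jar with a wooden lid, 67 mm across, 70 mm high, beside the tin on the rack. Origin: centre of its underside.
- inhaler: Blue plastic inhaler lying flat on the drawer top beyond the track, about 83 x 72 mm, 26 mm high. Origin: underside of its body.
Things that resemble listed ones, but are neither listed nor needed, are in the scene too. What is shaped like the part that bears caddy_foot but purple or red is not meant.

How it is judged:
By the outcome, as a careful person would: the job done as asked, in the order asked, and still so for the second after the job is handed in, with the robot touching nothing.
It also fails if it takes over 51 s, if anything falls off the work surface, if the arm or the gripper's body presses on something with over 40 N, if the wrist force passes 120 N, or if a joint passes its speed limit or range.

## Working session

There is one attempt and no reset: what is moved stays moved. The work goes in short steps, Python scripts to look and compute and a tool call to move; the robot and the scene stay as the last step left them, time stands still between calls to the robot, and variables do not carry over. Pictures are saved under pics/ and viewed, at most 10 in all, crops included, and the job is handed in when it is done.

Besides the shell and the picture viewer there is one more tool, called after "Call:" in YAML: its name, and indented under it one key for each argument. apply_moves: Moves the arm, as the interface text tells. Its arguments: {"type":"object","properties":{"dp":{"type":"array","items":{"type":"array","items":{"type":"number"}}},"yaw":{"type":"array","items":{"type":"number"}},"gripper":{"type":"number"},"grip_force":{"type":"number"}},"required":["dp","yaw"]}

```bash
mkdir -p pics; cat > h.py <<'E'
import numpy as np, cv2
from cell import sensors, capture, hand_in
def pts(c):
    z=c["z_map"];K=c["K"];T=c["world_from_camera"]
    v,u=np.mgrid[:z.shape[0],:z.shape[1]]
    p=np.stack([(u-K[0,2])/K[0,0]*z,(v-K[1,2])/K[1,1]*z,z],-1)
    w=p@T[:3,:3].T+T[:3,3]; w[z==0]=np.nan
    return w
E
python3 - <<'E'
from h import *
for n in("top","side"):
    c=capture(n);cv2.imwrite(f"pics/{n}0.png",c["frame"]);np.savez(n+"0.npz",**c)
    print(n,c["world_from_camera"].round(3).tolist(),c["K"].round(1).tolist())
s=sensors.get_state();print(s)
E
```

```text
top [[-0.023, -0.997, 0.074, 0.485], [-0.999, 0.025, 0.025, 0.044], [-0.026, -0.073, -0.997, 0.965], [0.0, 0.0, 0.0, 1.0]] [[459.3, 0.0, 278.4], [0.0, 459.3, 208.7], [0.0, 0.0, 1.0]]
side [[0.76, -0.437, 0.481, 0.099], [-0.649, -0.524, 0.551, -0.448], [0.011, -0.732, -0.682, 0.729], [0.0, 0.0, 0.0, 1.0]] [[457.9, 0.0, 280.7], [0.0, 457.9, 211.0], [0.0, 0.0, 1.0]]
{'time': 0.1, 'joints': array([ 1.15087932e+00,  8.78930954e-02,  1.37212700e+00, -1.57643571e-06,
        1.68362614e+00, -1.03104481e-01]), 'dq': array([-1.88057207e-04, -9.18891254e-04, -1.99499226e-03,  5.98261312e-04,
       -9.12689263e-04, -8.08080309e-05]), 'joint_torque': array([ 2.21814058e-03, -3.53012431e+01, -3.14218748e+01, -2.01798957e-04,
        7.92720064e-03, -2.67563273e-06]), 'tcp_pos': array([0.1711852 , 0.52224833, 0.25523747]), 'eef_rot': array([-2.64710347e-04,  1.57744626e-01,  9.87479407e-01, -9.92084007e-04]), 'force': array([0.64766003, 0.14621789, 0.05597801]), 'moment': array([ 0.01057287, -0.04930529, -0.017841  ]), 'grip_force': 0.0, 'gripper_width': 1.0017939328254966}
```

View pics/top0.png

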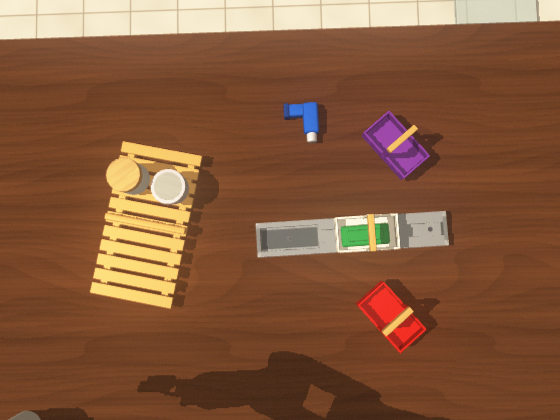

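View pics/side0.png

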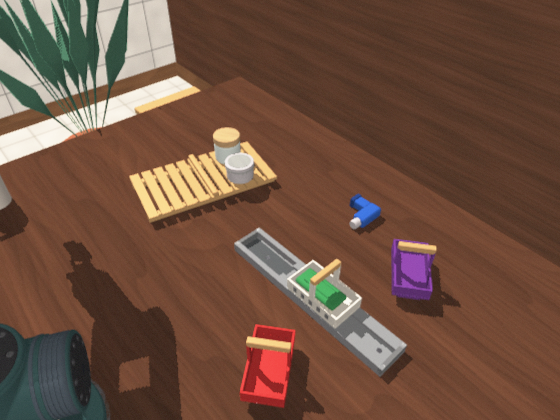

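The top view shows the track running from (257,240) to (447,229), with the dark open end on the left. The white caddy is at (367,233) with its handle at (372,232). The rack is at (146,225) with its clear half lower in the image, and there are purple and red decoys either side of the track.

```bash
cat > m.py <<'E'
from h import *
def rect(P,m,n,show=True):
    m=m&np.isfinite(P[...,2]); q=P[m]
    r=cv2.minAreaRect((q[:,:2]*1000).astype(np.float32))
    c=cv2.boxPoints(r)
    if show: print(n,len(q),"c",np.round(r[0],1),"size",np.round(r[1],1),"ang",round(r[2],2),"z med",np.round(np.median(q[:,2])*1000,1),"mean",(q.mean(0)*1000).round(1))
    return r
def box(u0,u1,v0,v1):
    b=np.zeros((420,560),bool); b[v0:v1,u0:u1]=1; return b
E
python3 - <<'E'
from m import *
c=np.load("top0.npz");P=pts(c);z=P[...,2]
tr=box(245,460,195,270)
print("table z",np.nanmedian(z[300:340,200:300]))
rect(P,tr&(z>.012)&(z<.03),"track")
rect(P,tr&(z>.045)&(z<.056),"rim")
rect(P,tr&(z>.095)&(z<.112),"handle")
hsv=cv2.cvtColor(c["frame"],cv2.COLOR_BGR2HSV)
g=(hsv[...,0]>45)&(hsv[...,0]<80)&(hsv[...,1]>120)
rect(P,tr&g,"brush")
rk=box(80,215,130,315)
rect(P,rk&(z>.018)&(z<.03),"rack")
rect(P,rk&(z>.031)&(z<.042),"batten")
rect(P,rk&(z>.085),"jar"); rect(P,rk&(z>.06)&(z<.075),"tin")
rect(P,box(270,330,90,150)&(z>.012),"inh")
E
```

```text
table z -0.0011095754540153546
track 2838 c [500.2 -80.4] size [ 70.  390.6] ang 2.34 z med 21.4 mean [ 501.9 -100.8   22.2]
rim 1038 c [ 501.6 -108.4] size [ 70.4 125. ] ang 2.33 z med 52.3 mean [ 499.2 -103.9   52.2]
handle 255 c [ 501.1 -108.1] size [68.2 12.6] ang 2.24 z med 102.4 mean [ 500.6 -107.6  102.2]
brush 735 c [ 497.  -102.2] size [39.  91.8] ang 3.44 z med 54.4 mean [496.6 -97.1  54.6]
rack 7583 c [531.8 342.2] size [171.7 321.1] ang 77.86 z med 22.9 mean [510.7 343.4  22.9]
batten 646 c [584.8 329.8] size [169.6 122.7] ang 77.83 z med 34.6 mean [542.6 335.8  34.9]
jar 940 c [624.  364.4] size [65.8 65.3] ang 44.07 z med 92.7 mean [623.7 364.   92.6]
tin 1050 c [608.5 305.6] size [113.   68.6] ang 73.21 z med 68.1 mean [603.  288.2  68. ]
inh 815 c [737.1  16.1] size [71.4 82.7] ang 88.38 z med 23.2 mean [744.9   7.9  22.8]
```

Call:
apply_moves:
  dp:
    - [0, 0, 0]
    - [0, 0, 0]
    - [-2.2, -5.3, 0]
    - [-2.2, -5.3, 0]
    - [-2.2, -5.3, 0]
    - [-2.2, -5.3, 0]
    - [-2.2, -5.3, 0]
    - [-2.2, -5.3, 0]
    - [-2.2, -5.3, 0]
    - [-2.2, -5.3, 0]
    - [-2.2, -5.3, 0]
    - [-2.2, -5.3, 0]
  yaw: [-2, -2.09, 0, 0, 0, 0, 0, 0, 0, 0, 0, 0]
  gripper: 0

```text
time: 1.6
tcp_pos: [0.4127, 0.0001, 0.256]
eef_rot: [0.0, -0.02, 1.0, 0.0]
force: [0.6, 1.0, -0.0]
gripper_width: -0.002
grip_force: 0.0
```

```bash
cat > go.py <<'E'
import sys
from h import *
def go(target,yawdeg):
    s=sensors.get_state(); w,x,y,z=s["eef_rot"]
    from scipy.spatial.transform import Rotation as R
    M=R.from_quat([x,y,z,w]).as_matrix()
    ya=np.degrees(np.arctan2(M[1,1],M[0,1]))
    print("t",round(s["time"],2),"tcp",(s["tcp_pos"]*1000).round(1),"tooly ang",round(ya,2),"tilt",M[:,2].round(4),"F",s["force"].round(1),"w",round(s["gripper_width"],3),"gf",round(s["grip_force"],1))
    a=np.radians(yawdeg); Y=np.array([np.cos(a),np.sin(a),0]); X=np.array([-Y[1],Y[0],0])
    d=np.array(target)-s["tcp_pos"]*1000
    print("yaw units",round((ya-yawdeg)/5,3),"then dp cm (after yaw)",np.round([d@X/10,d@Y/10,-d[2]/10],2), "j6",s["joints"][5].round(2))
if __name__=="__main__":
    v=list(map(float,sys.argv[1:])); go(v[:3],v[3])
E
python3 go.py 505.5 -209.7 63 92.34
```

```text
t 1.6 tcp [4.127e+02 1.000e-01 2.560e+02] tooly ang 92.28 tilt [ 1.e-04  5.e-04 -1.e+00] F [ 0.6  1.  -0. ] w -0.002 gf 0.0
yaw units -0.012 then dp cm (after yaw) [ -8.42 -21.34  19.3 ] j6 -1.75
```

Call:
apply_moves:
  dp:
    - [-2.1, -5.3, 0]
    - [-2.1, -5.3, 0]
    - [-2.1, -5.3, 0]
    - [-2.1, -5.3, 0]
    - [0, 0, 4]
    - [0, 0, 4]
    - [0, 0, 4]
    - [0, 0, 3]
    - [0, 0, 0]
  yaw: [0, 0, 0, 0, 0, 0, 0, 0, 0]

```text
time: 2.72
tcp_pos: [0.5026, -0.2054, 0.1026]
eef_rot: [-0.004, -0.02, 1.0, 0.002]
force: [-0.5, 0.5, -0.2]
gripper_width: 0.004
grip_force: 0.0
```

```bash
python3 go.py 505.5 -209.7 63 92.34
```

```text
t 2.73 tcp [ 502.6 -205.4  102.6] tooly ang 92.29 tilt [-0.0071  0.0039 -1.    ] F [-0.5  0.5 -0.2] w 0.004 gf 0.0
yaw units -0.009 then dp cm (after yaw) [-0.27 -0.44  3.96] j6 -2.1
```

Call:
apply_moves:
  dp:
    - [-0.2, -0.4, 2]
    - [0, 0, 1.9]
    - [0, 0, 0]
    - [0, 0, 0]
  yaw: [0, 0, 0, 0]

```text
time: 3.22
tcp_pos: [0.508, -0.2109, 0.0691]
eef_rot: [0.001, -0.02, 1.0, -0.001]
force: [-0.3, -0.0, -0.2]
gripper_width: 0.003
grip_force: 0.0
```

```bash
python3 - <<'E'
from m import *
from go import go
go([505.5,-209.7,63],92.34)
c=capture("side");cv2.imwrite("pics/side1.png",cv2.resize(c["frame"][200:400,220:440],None,fx=2.7,fy=2.7))
E
```

```text
t 3.23 tcp [ 508.  -210.9   69.1] tooly ang 92.31 tilt [ 0.0025 -0.0012 -1.    ] F [-0.3 -0.  -0.2] w 0.003 gf 0.0
yaw units -0.007 then dp cm (after yaw) [0.24 0.13 0.61] j6 -2.11
```

View pics/side1.png

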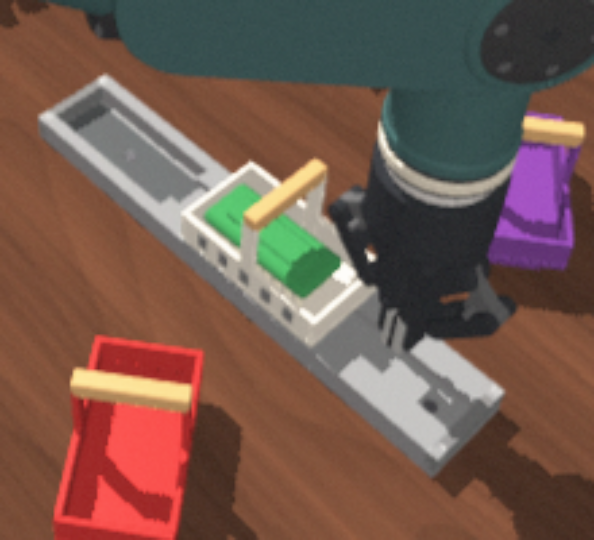

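The closed fingers stand just behind the caddy's end wall, with the fingertips at about (400,335) in the crop. The knuckles clear the handle, so I'll lower slightly and start pushing.

Call:
apply_moves:
  dp:
    - [0.2, 0, 0.5]
    - [0, 0.7, 0]
    - [0, 0.7, 0]
    - [0, 0.6, 0]
    - [0, 0.6, 0]
    - [0, 0.6, 0]
    - [0, 0.6, 0]
    - [0, 0, 0]
  yaw: [0, 0, 0, 0, 0, 0, 0, 0]

```text
time: 4.28
tcp_pos: [0.5035, -0.1719, 0.0623]
eef_rot: [0.0, -0.02, 1.0, 0.0]
force: [0.6, -0.5, 0.1]
gripper_width: 0.0
grip_force: 0.0
```

```bash
cat > cad.py <<'E'
from m import *
from go import go
c=capture("top");P=pts(c);z=P[...,2]
tr=box(200,460,195,280)
t=np.array([-.0408,.9992]);n=np.array([.9992,.0408])
hsv=cv2.cvtColor(c["frame"],cv2.COLOR_BGR2HSV)
m=tr&(z>.045)&(z<.056)&(hsv[...,1]<70)&(hsv[...,2]>120)
q=P[m][:,:2]*1000-[500.2,-80.4]
s=q@t; print("rim track-x min/max",np.percentile(s,[.5,99.5]).round(1),"lat",np.percentile(q@n,[.5,99.5]).round(1),len(s))
hm=tr&(z>.098)&(z<.108)&(hsv[...,0]<28)&(hsv[...,1]>60)
if hm.sum()>40: rect(P,hm,"handle")
cv2.imwrite("pics/topl.png",c["frame"])
E
python3 cad.py; python3 go.py 505 -210 63 92.34
```

```text
rim track-x min/max [-78.5  45.6] lat [-34.7  34.8] 341
handle 243 c [ 502.  -115.4] size [68.  50.3] ang 2.41 z med 102.8 mean [501.4 -97.1 102.7]
t 4.33 tcp [ 503.5 -172.    62.3] tooly ang 92.31 tilt [-0.     0.001 -1.   ] F [-0.7 -0.3 -0.5] w 0.001 gf 0.0
yaw units -0.005 then dp cm (after yaw) [ 0.01 -3.8  -0.07] j6 -2.05
```

Call:
apply_moves:
  dp:
    - [0, 0.6, 0]
    - [0, 1, 0]
    - [0, 1, 0]
    - [0, 1, 0]
    - [0, 1, 0]
    - [0, 1, 0]
    - [0, 1, 0]
    - [0, 1, 0]
    - [0, 1, 0]
    - [0, 1, 0]
    - [0, 1, 0]
    - [0, 1, 0]
  yaw: [0, 0, 0, 0, 0, 0, 0, 0, 0, 0, 0, 0]

```text
time: 5.82
tcp_pos: [0.4988, -0.056, 0.0623]
eef_rot: [-0.0, -0.02, 1.0, 0.0]
force: [-0.7, -2.6, -0.1]
gripper_width: -0.0
grip_force: 1.2
```

Call:
apply_moves:
  dp:
    - [0, 0.8, 0]
    - [0, 0.6, 0]
    - [0, 0.5, 0]
    - [0, 0.4, 0]
    - [0, 0.3, 0]
    - [0, 0.3, 0]
    - [0, 0, 0]
  yaw: [0, 0, 0, 0, 0, 0, 0]

```text
time: 6.7
tcp_pos: [0.4977, -0.0273, 0.0623]
eef_rot: [-0.0, -0.02, 1.0, 0.0]
force: [-0.3, -1.0, 0.4]
gripper_width: -0.001
grip_force: 0.4
```

```bash
python3 cad.py; python3 go.py 505 -210 63 92.34
```

```text
rim track-x min/max [107.4 190.1] lat [-34.3  35.4] 226
handle 223 c [495.2  47.9] size [67.8 11.6] ang 1.06 z med 102.8 mean [495.5  47.8 102.9]
t 6.75 tcp [497.7 -27.3  62.3] tooly ang 92.3 tilt [ 0.e+00  9.e-04 -1.e+00] F [ 0.1 -0.1 -1. ] w 0.004 gf 0.3
yaw units -0.008 then dp cm (after yaw) [ 1.000e-02 -1.829e+01 -7.000e-02] j6 -1.78
```

Call:
apply_moves:
  dp:
    - [0, 0.3, 0]
    - [0, 0.2, 0]
    - [0, 0, 0]
    - [0, -1.5, 0]
    - [0, -2.5, 0]
    - [0, 0, 3]
    - [0, 0, -3]
    - [0, 0, -4.5]
    - [0, 0, -4.5]
    - [0, 0, -4]
    - [0, 0, 0]
  yaw: [0, 0, 0, 0, 0, 0, 0, 0, 0, 0, 0]

```text
time: 8.12
tcp_pos: [0.5013, -0.0637, 0.1969]
eef_rot: [0.004, -0.02, 1.0, -0.001]
force: [-0.5, 0.1, -0.3]
gripper_width: -0.0
grip_force: 0.0
```

```bash
python3 cad.py; python3 go.py 494.8 52.5 180 92.34
```

```text
rim track-x min/max [ 71.1 194.8] lat [-34.4  35.3] 372
handle 229 c [495.5  52.5] size [68.2 11.7] ang 2.18 z med 102.6 mean [495.5  52.6 102.7]
t 8.18 tcp [500.  -63.4 194.2] tooly ang 92.27 tilt [ 4.1e-03 -5.0e-04 -1.0e+00] F [ 0.1 -0.1  0.3] w -0.001 gf 0.0
yaw units -0.014 then dp cm (after yaw) [ 0.05 11.6   1.42] j6 -1.85
```

That sequence contained a sign slip of mine: one row went 3 cm down before the rise. The readings are normal and the caddy is undisturbed, 133 mm along the track (4 mm short of the cap). Next I'll go above the handle.

Call:
apply_moves:
  dp:
    - [0, 3.9, 0]
    - [0, 3.9, 0]
    - [0, 3.8, 0]
    - [0, 0, 0]
    - [0, 0, 0]
  yaw: [0, 0, 0, 0, 0]
  gripper: 0.7

```text
time: 8.8
tcp_pos: [0.4939, 0.0527, 0.1908]
eef_rot: [-0.001, -0.02, 1.0, -0.0]
force: [-0.6, -0.4, 0.6]
gripper_width: 0.698
grip_force: 0.0
```

```bash
python3 go.py 495.2 52.6 103 92.34
```

```text
t 8.8 tcp [493.9  52.7 190.8] tooly ang 92.3 tilt [-2.7e-03 -4.0e-04 -1.0e+00] F [-0.6 -0.4  0.6] w 0.698 gf 0.0
yaw units -0.008 then dp cm (after yaw) [-0.13 -0.02  8.78] j6 -1.62
```

Call:
apply_moves:
  dp:
    - [-0.1, 0, 2.5]
    - [0, 0, 2.5]
    - [0, 0, 1.8]
    - [0, 0, 1.2]
    - [0, 0, 0.8]
    - [0, 0, 0]
    - [0, 0, 0]
  yaw: [0, 0, 0, 0, 0, 0, 0]

```text
time: 9.68
tcp_pos: [0.496, 0.0533, 0.1051]
eef_rot: [0.001, -0.02, 1.0, 0.0]
force: [0.7, 0.1, 0.7]
gripper_width: 0.7
grip_force: 0.0
```

```bash
python3 - <<'E'
from m import *
from go import go
go([495.2,52.6,103],92.34)
c=capture("side");cv2.imwrite("pics/side2.png",cv2.resize(c["frame"][170:370,180:400],None,fx=2.7,fy=2.7))
E
```

```text
t 9.68 tcp [496.   53.3 105.1] tooly ang 92.3 tilt [ 0.0016  0.     -1.    ] F [0.7 0.1 0.7] w 0.7 gf 0.0
yaw units -0.008 then dp cm (after yaw) [ 0.08 -0.06  0.21] j6 -1.62
```

View pics/side2.png

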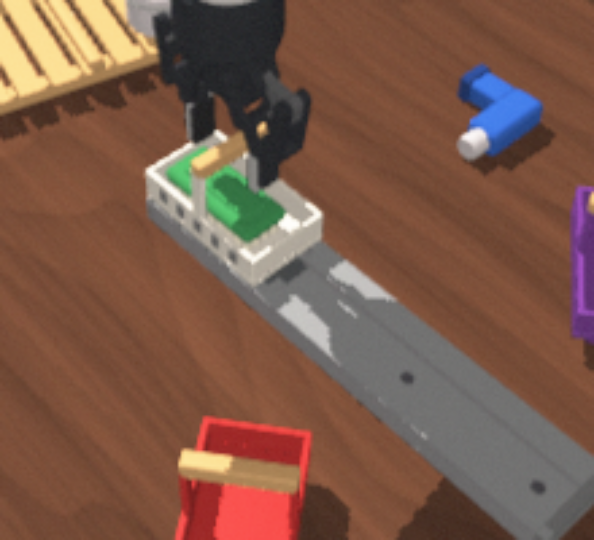

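The caddy sits right out in the open end and the fingers straddle its handle at (235,150). I'll close and lift straight up.

Call:
apply_moves:
  dp:
    - [0, 0, 0.2]
    - [0, 0, 0]
    - [0, 0, 0]
    - [0, 0, 0]
    - [0, 0, 0]
    - [0, 0, 0]
  yaw: [0, 0, 0, 0, 0, 0]
  gripper: 0
  grip_force: 50

```text
time: 10.48
tcp_pos: [0.4956, 0.0531, 0.1025]
eef_rot: [0.0, -0.02, 1.0, -0.0]
force: [-0.4, -1.2, 1.0]
gripper_width: 0.13
grip_force: 50.2
```

Call:
apply_moves:
  dp:
    - [0, 0, -0.4]
    - [0, 0, -0.6]
    - [0, 0, -0.8]
    - [0, 0, -1]
    - [0, 0, -1.5]
    - [0, 0, -2]
    - [0, 0, -2]
    - [0, 0, -1.5]
    - [0, 0, 0]
    - [0, 0, 0]
  yaw: [0, 0, 0, 0, 0, 0, 0, 0, 0, 0]

```text
time: 11.72
tcp_pos: [0.495, 0.0533, 0.1996]
eef_rot: [-0.001, -0.02, 1.0, 0.0]
force: [0.4, -0.1, -3.5]
gripper_width: 0.126
grip_force: 49.7
```

```bash
python3 - <<'E'
from m import *
from go import go
go([450.7,359.7,200],167.86)
c=capture("side");cv2.imwrite("pics/side3.png",cv2.resize(c["frame"][120:320,150:370],None,fx=2.7,fy=2.7))
E
```

```text
t 11.72 tcp [495.   53.3 199.6] tooly ang 92.3 tilt [-1.3e-03  1.0e-04 -1.0e+00] F [ 0.4 -0.1 -3.5] w 0.126 gf 49.7
yaw units -15.113 then dp cm (after yaw) [-29.03  10.78  -0.04] j6 -1.62
```

View pics/side3.png

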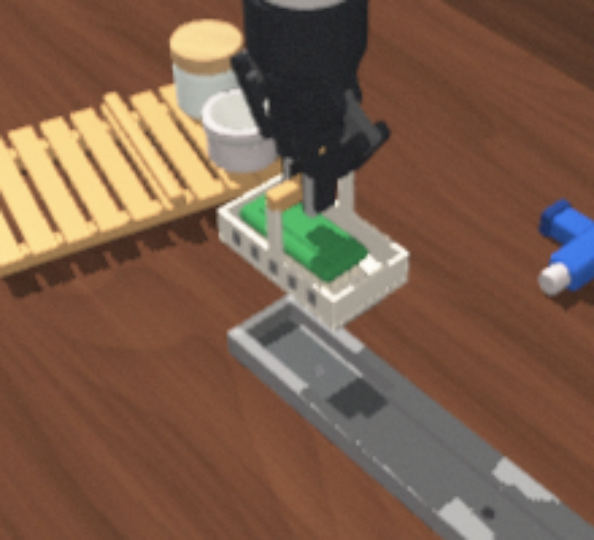

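Lifted level with the brush still in it. Carrying it over the rack.

Call:
apply_moves:
  dp:
    - [0.2, 1.5, 0]
    - [0.3, 3, 0]
    - [0.4, 3.8, 0]
    - [0.4, 3.8, 0]
    - [0.4, 3.8, 0]
    - [0.4, 3.8, 0]
    - [0.4, 3.8, 0]
    - [0.3, 3.5, 0]
    - [0.2, 2.3, 0]
    - [0.2, 1.5, 0]
    - [0, 0, 0]
  yaw: [0, 0, 0, 0, 0, 0, 0, 0, 0, 0, 0]

```text
time: 13.15
tcp_pos: [0.4504, 0.3606, 0.1997]
eef_rot: [-0.001, -0.021, 1.0, -0.0]
force: [-0.2, 0.1, -2.7]
gripper_width: 0.13
grip_force: 49.6
```

Call:
apply_moves:
  dp:
    - [0, 0, 0]
    - [0, 0, 0]
    - [0, 0, 0]
    - [0, 0, 0]
    - [0, 0, 0]
    - [0, 0, 0]
    - [0, 0, 0]
    - [0, 0, 0]
    - [0, 0, 0]
    - [0, 0, 0]
    - [0, 0, 0]
    - [0, 0, 0]
  yaw: [-0.7, -1.4, -1.5, -1.5, -1.5, -1.5, -1.5, -1.5, -1.5, -1.4, -1.1, 0]

```text
time: 14.65
tcp_pos: [0.4513, 0.3587, 0.2003]
eef_rot: [-0.0, -0.627, 0.779, -0.0]
force: [-0.5, 0.8, -3.9]
gripper_width: 0.128
grip_force: 49.6
```

```bash
python3 go.py 450.7 359.7 200 167.86
```

```text
t 14.65 tcp [451.3 358.7 200.3] tooly ang 167.66 tilt [-1.e-04 -6.e-04 -1.e+00] F [-0.5  0.8 -3.9] w 0.128 gf 49.6
yaw units -0.041 then dp cm (after yaw) [-0.08  0.08  0.03] j6 -2.35
```

Call:
apply_moves:
  dp:
    - [-0.1, 0.1, 1]
    - [0, 0, 1.5]
    - [0, 0, 1.5]
    - [0, 0, 1.3]
    - [0, 0, 1]
    - [0, 0, 0.6]
    - [0, 0, 0.3]
    - [0, 0, 0]
    - [0, 0, 0]
  yaw: [0, 0, 0, 0, 0, 0, 0, 0, 0]

```text
time: 15.78
tcp_pos: [0.4507, 0.3611, 0.129]
eef_rot: [0.001, -0.628, 0.778, -0.0]
force: [-0.1, -0.2, -3.2]
gripper_width: 0.13
grip_force: 49.6
```

```bash
python3 - <<'E'
from m import *
from go import go
go([450.7,359.7,120.5],167.86)
c=capture("side");cv2.imwrite("pics/side4.png",cv2.resize(c["frame"][60:260,60:280],None,fx=2.7,fy=2.7))
E
```

```text
t 15.78 tcp [450.7 361.1 129. ] tooly ang 167.8 tilt [ 1.1e-03  8.0e-04 -1.0e+00] F [-0.1 -0.2 -3.2] w 0.13 gf 49.6
yaw units -0.012 then dp cm (after yaw) [ 0.14 -0.03  0.85] j6 -2.35
```

View pics/side4.png

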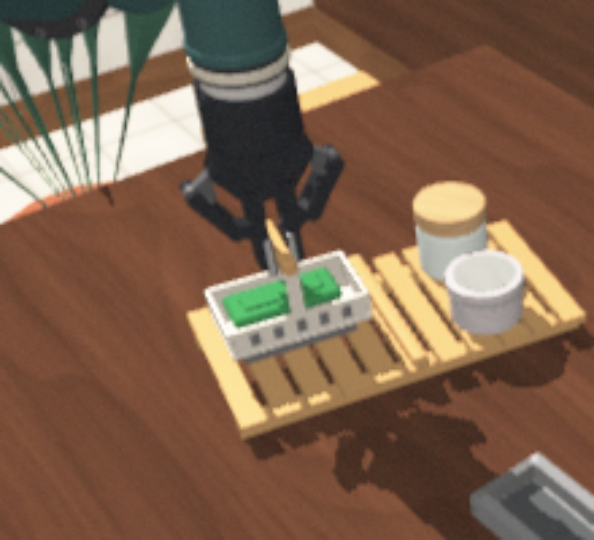

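The caddy at (290,305) hangs level just above the middle of the clear half, in line with the rack. I'll lower it slowly onto the slats.

Call:
apply_moves:
  dp:
    - [0.1, 0, 0.2]
    - [0, 0, 0.2]
    - [0, 0, 0.15]
    - [0, 0, 0.1]
    - [0, 0, 0]
    - [0, 0, 0]
  yaw: [0, 0, 0, 0, 0, 0]

```text
time: 16.58
tcp_pos: [0.4502, 0.36, 0.1219]
eef_rot: [0.0, -0.628, 0.778, 0.0]
force: [-0.1, 0.5, -4.0]
gripper_width: 0.127
grip_force: 49.6
```

Call:
apply_moves:
  dp:
    - [0, 0, 0.1]
    - [0, 0, 0.1]
    - [0, 0, 0]
    - [0, 0, 0]
  yaw: [0, 0, 0, 0]

```text
time: 17.08
tcp_pos: [0.4504, 0.36, 0.1205]
eef_rot: [0.0, -0.628, 0.778, -0.0]
force: [-0.4, 0.1, 0.3]
gripper_width: 0.129
grip_force: 50.2
```

The force went from -4 to about 0 N, so the caddy is resting on the slats. Releasing.

Call:
apply_moves:
  dp:
    - [0, 0, 0.03]
    - [0, 0, 0]
    - [0, 0, 0]
    - [0, 0, 0]
  yaw: [0, 0, 0, 0]
  gripper: 0.5

```text
time: 17.58
tcp_pos: [0.4502, 0.36, 0.1196]
eef_rot: [0.0, -0.628, 0.778, 0.0]
force: [0.7, 0.5, 0.0]
gripper_width: 0.5
grip_force: 0.0
```

Call:
apply_moves:
  dp:
    - [0, 0, -0.5]
    - [0, 0, -1.5]
    - [0, 0, -3]
    - [0, 0, -4]
    - [0, 0, -4]
    - [0, 0, -2]
    - [0, 0, 0]
    - [0, 0, 0]
  yaw: [0, 0, 0, 0, 0, 0, 0, 0]

```text
time: 18.58
tcp_pos: [0.4498, 0.3597, 0.2688]
eef_rot: [-0.001, -0.628, 0.778, 0.0]
force: [0.5, -0.0, 0.9]
gripper_width: 0.497
grip_force: 0.0
```

Call:
apply_moves:
  dp:
    - [0, 0, 0]
    - [2, 0, 0]
    - [4, 0, 0]
    - [4, 0, 0]
    - [4, 0, 0]
    - [2, 0, 0]
    - [0, 0, 0]
  yaw: [0, 0, 0, 0, 0, 0, 0]

```text
time: 19.45
tcp_pos: [0.4132, 0.2111, 0.2691]
eef_rot: [-0.001, -0.624, 0.782, -0.002]
force: [-0.4, 0.6, -0.1]
gripper_width: 0.5
grip_force: 0.0
```

```bash
python3 - <<'E'
from m import *
from go import go
go([450.7,359.7,120.5],167.86)
c=capture("top");P=pts(c);z=P[...,2]
rk=box(60,215,130,330)
hsv=cv2.cvtColor(c["frame"],cv2.COLOR_BGR2HSV)
w=(hsv[...,1]<70)&(hsv[...,2]>110)
lo=rk&(np.arange(420)[:,None]>215)
rect(P,lo&(z>.063)&(z<.074)&w,"rim"); rect(P,lo&(z>.112)&(z<.126),"handle")
rect(P,rk&(z>.085)&(z<.1),"jar"); rect(P,box(270,330,90,150)&(z>.012),"inh")
rect(P,box(245,460,195,280)&(z>.012)&(z<.03),"track")
cv2.imwrite("pics/top5.png",c["frame"])
E
```

```text
t 19.45 tcp [413.2 211.1 269.1] tooly ang 167.16 tilt [ 0.0015 -0.0045 -1.    ] F [-0.4  0.6 -0.1] w 0.5 gf 0.0
yaw units -0.139 then dp cm (after yaw) [-15.32  -0.54  14.86] j6 -2.57
rim 234 c [461.7 358.1] size [71.3 98.5] ang 76.92 z med 68.6 mean [479.9 357.6  68.5]
handle 193 c [451.  366.1] size [57.7 12. ] ang 77.79 z med 120.6 mean [452.3 368.5 120.3]
jar 946 c [563.6 386.6] size [ 66.  194.9] ang 70.27 z med 92.7 mean [623.1 364.1  92.6]
inh 809 c [736.7  16.1] size [71.3 81.7] ang 88.6 z med 23.1 mean [744.9   7.8  22.8]
track 3628 c [500.3 -80.6] size [ 70.1 390.8] ang 2.36 z med 20.8 mean [ 501.1 -103.3   20.8]
```

View pics/top5.png

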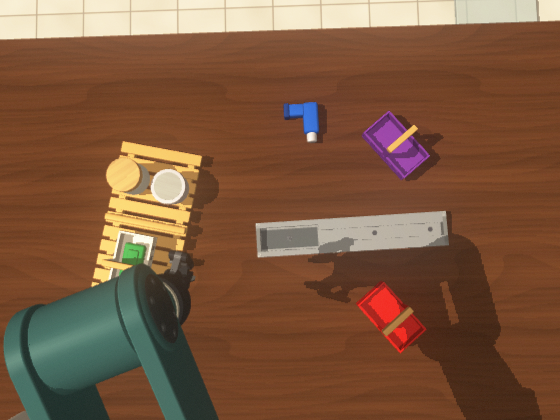

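The caddy stands upright in the clear half at about (130,255), partly hidden by the arm. The rim and handle heights match, and the tin, jar and inhaler haven't moved. I'll ease the last joint off its limit, then hand in.

Call:
apply_moves:
  dp:
    - [0, 0, 0]
    - [0, 0, 0]
    - [0, 0, 0]
    - [0, 0, 0]
  yaw: [1.5, 1.5, 0, 0]

```text
time: 20.0
tcp_pos: [0.4136, 0.2118, 0.2692]
eef_rot: [-0.001, -0.518, 0.855, -0.002]
force: [0.1, 0.6, 0.3]
gripper_width: 0.498
grip_force: 0.0
```

```bash
python3 -c "
from h import *
print(sensors.get_state()['joints'].round(2)); print(hand_in())"
```

```text
[ 0.35 -0.11  1.54 -0.01  1.71 -2.31]
the job is handed in; nothing more can be done
None
```

I pushed the caddy to the open end, lifted it off by its handle with the brush in it and set it upright in the middle of the rack's clear half, then handed in at 20 s; one mistaken 3 cm downward row over the track slot and the last joint briefly reaching its limit showed no visible effect, but I did not see the peak force.

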